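# Turn the blank to the fence, set the keeper cap a quarter turn off its stop

## Robot

A 6-joint arm with a two-finger parallel gripper is mounted at the origin on a cart in front of the work surface, level with it; the furniture and walls round the work are solid. World frame = base frame: x ahead of the robot, y to its left, z up, the work surface at z = 0. Lengths are in mm, angles in rad, forces in N, time in s.
With the tool pointing down it reaches from about 350 to 875 mm from the base axis. Payload 4.2 kg.
Tool frame: the origin (TCP) lies on the mounting face of the last link; the fingertips stand 173 mm ahead of it and the grasp point (between the pads) lies 155 mm ahead of it; z points along the fingers, y is the direction in which the jaws open and shut (so a half turn about z gives the same grasp; the last joint's range is limited). The gripper opens to 85 mm and grips with 20 to 120 N. Pads are 22 mm wide; open, the fingers measure 114 mm over their backs; the gripper's body (76 mm by 85 mm) begins 54 mm behind the grasp point. The pads swing forward as they close: fully open they stand 13 mm farther back than shut.
Start: joints at [-0.995, 0.385, 0.008, 0, -1.194, -0.259], TCP at [194.72, -593.872, 404.712] pointing down, gripper open.
Joint ranges: [-3.14, 3.14], [-1.21, 2.06], [-1.07, 1.41], [-3.16, 2.05], [-2.99, -0.16], [-3.1, 3.1]. Speed limits (rad/s): [2.79, 2.79, 3.14, 3.14, 3.14, 3.14].

## Interface

Orientations are given as a unit quaternion [x, y, z, w].
In Python, from bench import arm gives the robot as it stands.
- The arm moves only by the shell command python3 -m jog 'ROWS' [OPENING]. ROWS is JSON, a list that holds one entry, the list of rows, each a list of 4 numbers: the shift along the tool's x, y, z in mm, then the turn about the tool's z in degrees. In form: [[[x, y, z, spin], ...]]. A call has exactly 5 rows; each row is the pose to reach, as a shift and turn from the pose measured when the call began, along the tool's axes at that moment; what a row does not reach only later rows make up. A row lasts 1/8 s, in which the tool goes at most 62.5 mm and 10.7 degrees, less where a joint would pass 70% of its speed; a pose out of reach is approached as far as the arm can. A call with a gripper value outside its range is refused whole. OPENING is the finger opening in mm, from 0 to 85.4, set as the call begins (- or left out, the last holds). The fingers move at their own pace and stop on an object; the grip force is fixed at half the most. Time passes only in rows, so rows that repeat a pose let the fingers close, or fill a call up. It gives the time, the measured TCP pose, the force and the opening at its end, in the units of the state.
- arm.read_state(): the state, without advancing time (a new reading comes with each control period).
- arm.get_image(name): name is "side" or "top"; returns (picture, depth): 420x560x3 uint8, blue, green, red; 420x560 float32, mm along the optical axis (not along the pixel's ray), 0 where there is no reading.
- arm.camera_params(name): a dict with "mtx" (3x3 intrinsics, pixels), "k1" (the pictures are not rectified: a ray, as slopes to the right and down, at radius r is drawn at 1 + k1 r^2 times it, then the intrinsics apply), "R" (3x3) and "t" (3): a world point X has camera coordinates R X + t. Camera axes: x right, y down, z forward; pixel columns grow to the right and rows downward; lengths in mm; the calibration is good to about 2 mm. A picture is of the moment at which its call begins. camera_params takes no time and is no camera call.
- arm.job_done(): hands the job in, once; it reports no verdict.
The state is a dict: "clock": time; "joints": joint angles; "joint_vel": joint speeds; "joint_efforts": joint torques, N m; "position": TCP position; "ee_rot": TCP orientation; "contact_force": force on the tool from outside, world axes, zero at the start; "wrist_torque": the same for the moment, N m; "gripper_width": finger opening in mm.
Only numpy, scipy, OpenCV 4.12 (cv2) and the standard library are available. Lean on these libraries where they do the work, as an engineer would, in place of code of your own. Each camera call takes 0.05 s, during which the arm holds its last target.

## Task

Turn the grooved steel blank so that its groove faces the fixture's fence, and set it flat on the plate, fully home against the fence under the keeper strap with the groove over the key. Then screw the knurled end cap down (clockwise seen from above) until it bottoms out, back it off a quarter turn so the keeper is just free, and finish while still gripping the cap there without letting go; leave the ring, disc and pen beside the fixture where they are.

Things in the scene. Friction and masses are not known exactly. Their poses are not given: they have to be found in the camera images.
- seat (a point): Where the blank's centre lies when fully home, 13 mm over the top of the fixture's plate. x points to the fence, y along it. The fixture is fixed: a dark steel plate 180 x 108 x 6 mm on the bench (its top at z = 6 mm), from -98 to +82 mm in x and 54 mm to each side in y from this point. The cap's vertical axis is 55 mm from this point along +x
- fence_face (a point): Middle of the steel fence's face, which looks along its -x, 20 mm from the seat and at the same height. The fence bar is 90 mm long in y, 10 mm thick, its top at z = 35 mm. A key 6 mm wide in y, as high as the blank, sticks out 4 mm from the face at this point
- blank_centre (a point): Centre of the loose steel blank, 40 x 40 x 26 mm tall, 0.2 to 0.42 kg, which starts on the plate in front of the fence, turned out of line. A groove 12 mm wide and 8 mm deep runs from bottom to top down the middle of its +x side only; the other sides are plain; a dark round spot marks its top. z is up. The groove must point along the seat's +x so that the key enters it
- strap_toe (a point): Middle of the underside of the keeper strap's free end. The strap is a flat steel bar 18 mm wide, 6 mm thick, from here 67 mm along +x over the fence and under the cap; it covers 10 mm of the seated blank. It does not turn and rises and falls with the cap: underside at z = 35 mm when bottomed (3 mm over the blank), 2 to 3 mm higher at the start
- cap_grip (a point): Where to grip the knurled steel end cap: on its vertical axis, on the barrel of 28 mm diameter that reaches from 18 mm below to 12 mm above this point. Below the barrel is a flange of 34 mm diameter, 6 mm high, then the strap, its top 27 mm below this point. At z = 68 mm when bottomed. A dark line on the cap's top shows its turn
- end_cap (a joint): Turn of the end cap in rad: 0 = bottomed out on a hard stop, growing as it is unscrewed (counter-clockwise seen from above), so a quarter turn back is 1.57; starts about a third to a half turn up. It rises 6 mm a turn, turns against a light friction of 0.06 N m and stays where it is left
- case_ring: bystander: steel ring 43 mm wide, 14 mm high, on the bench to the +y side of the plate; origin under its centre; leave alone
- gold_disc: bystander: brass disc 31 mm wide, 10 mm high, on the bench to the +y side of the plate; origin under its centre; leave alone
- marker: bystander: marker pen 134 x 12 x 13 mm, on the bench to the -y side of the plate; origin under its centre, its length along its y; leave alone
Not all that is in view belongs to the job. Leave any orange or purple look-alike of the part that bears blank_centre alone.

How it is judged (in metres and radians):
On the way, in this order (a step that is already met when the one before it is completed fails the run):
1. the blank lies flat and fully home against the fence, its groove over the key (x of blank_centre in the frame of seat above -0.0025 m and horizontal distance between blank_centre and seat below 0.005 m and angle between the x axis of blank_centre and the x axis of seat, either way round below 0.08 rad and z of blank_centre in the frame of seat below 0.003 m), for 0.2 s.
2. the cap is screwed down to its stop, the blank still home (all of step 1 and value of joint end_cap below 0.1 rad), for 0.1 s.
At the end, for the whole second after the job is handed in: The cap stands a quarter turn above its stop (1.30 to 1.84 rad, 15 degrees either way), is still, and is gripped by the fingers (more than 2 N); the blank is still home: within 2.5 mm of the fence and 5 mm of its place, square within 0.08 rad, flat on the plate within 3 mm (all of step 1 and value of joint end_cap between 1.3 and 1.84 rad and velocity of joint end_cap between -0.1 and 0.1 rad/s and contact force between the fingers and end_cap above 2 N); the arm keeps its last pose, push and grip.
It fails at once if the steel ring is moved by more than 15 mm (distance of case_ring from where it was at the start of the episode above 0.015 m).
It fails at once if the brass disc is moved by more than 15 mm (distance of gold_disc from where it was at the start of the episode above 0.015 m).
It fails at once if the marker pen is moved by more than 15 mm (distance of marker from where it was at the start of the episode above 0.015 m).
It also fails if it takes over 59 s, if anything falls off the work surface, if the arm or the gripper's body presses on something with over 40 N, if the wrist force passes 120 N, or if a joint passes its speed limit or range.

## Working session

There is one attempt and no reset: what is moved stays moved. The work goes in short steps, Python scripts to look and compute and a shell command to move; the robot and the scene stay as the last step left them, time stands still between calls to the robot, and variables do not carry over. Pictures are saved under pics/ and viewed, and the job is handed in when it is done.

```bash
ls; mkdir -p pics; python3 - <<'E'
from bench import arm
import cv2,json
s=arm.read_state();print(s)
for n in("top","side"):
    p,d=arm.get_image(n);cv2.imwrite(f"pics/{n}0.png",p)
    print({k:(v.tolist() if hasattr(v,'tolist') else v) for k,v in arm.camera_params(n).items()})
E
```

```text
pics
{'clock': 0.0, 'joints': array([-9.95423894e-01,  3.85561231e-01,  6.57792519e-03, -4.84435689e-04,
       -1.19399706e+00, -2.58611928e-01]), 'joint_vel': array([ 0.00059759,  0.00030493, -0.00155101, -0.00035459, -0.00055384,
        0.00065445]), 'joint_efforts': array([ 1.35684939e-03, -3.92292452e+01,  1.88399005e+01,  4.18631986e+00,
       -4.68023994e-03, -9.97999507e-06]), 'position': array([ 194.6504635 , -593.68800949,  403.60175128]), 'ee_rot': array([-1.57630590e-01,  9.87497521e-01,  1.08962532e-03, -2.36444044e-04]), 'contact_force': array([-0.86237256,  0.02988223,  0.26767769]), 'wrist_torque': array([-0.00310103,  0.01645493,  0.01921037]), 'gripper_width': 85.31897738137285}
{'mtx': [[402.81961304973214, 0.0, 279.9109348935166], [0.0, 402.81961304973214, 210.4139716274625], [0.0, 0.0, 1.0]], 'k1': 0.0019893675947921428, 'R': [[0.010840765880366688, -0.9998757223096367, 0.011446297694427844], [-0.9892695510963991, -0.012392278637028277, -0.14557536434339186], [0.14569911828372917, -0.009745325339086591, -0.9892809487528702]], 't': [5.312984032207484, 489.1382590257555, 828.990020295419]}
{'mtx': [[443.397271638156, 0.0, 290.11082868449205], [0.0, 443.397271638156, 205.07746481704697], [0.0, 0.0, 1.0]], 'k1': -0.013221440169801623, 'R': [[-0.9522758272777662, -0.3046636413769616, 0.018730040186187794], [-0.11685637545655639, 0.30719120470812317, -0.9444459493613854], [0.28198463840713456, -0.9015617723555619, -0.3281326474605895]], 't': [492.86059188984973, 123.65153580219913, 751.3054863616522]}
```

View pics/top0.png

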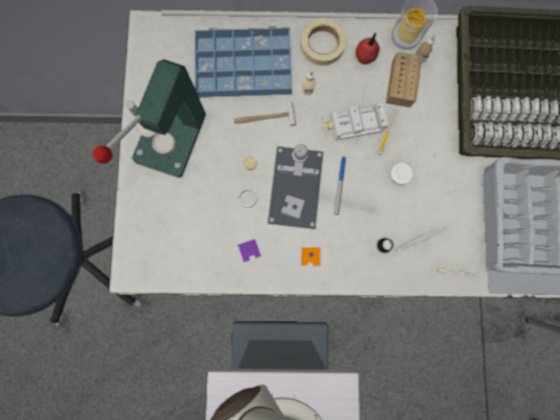

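View pics/side0.png

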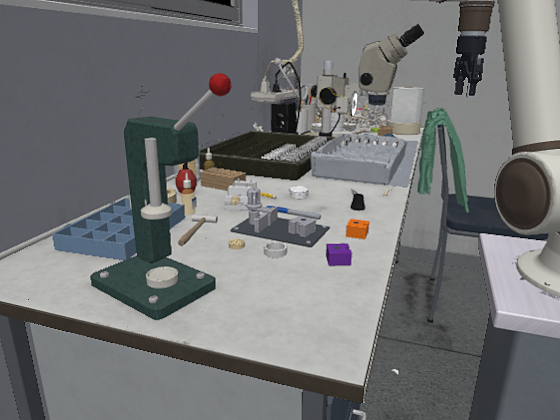

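The top view shows the fixture plate around (297,188), the cap at (300,153) and the fence and strap at about (298,168). Candidates for the blank are the grey block on the plate (292,206), the purple look-alike (249,250) and the orange one (311,256). By the description I choose the grey one. The bystanders are the ring (248,198), the disc (250,163) and the pen (341,185). Next is a close crop.

```bash
cat > h.py <<'E'
import numpy as np,cv2
from bench import arm
def ray(n,uv):
    c=arm.camera_params(n);K=np.array(c["mtx"]);R=np.array(c["R"]);t=np.array(c["t"])
    uv=np.atleast_2d(np.array(uv,float))
    d=(uv-K[:2,2])/np.array([K[0,0],K[1,1]])
    s=d.copy()
    for _ in range(10): s=d/(1+c["k1"]*(s**2).sum(1,keepdims=True))
    v=np.c_[s,np.ones(len(s))]@R
    return -R.T@t,v
def onz(n,uv,z):
    o,v=ray(n,uv);return o+v*((z-o[2])/v[:,2])[:,None]
def proj(n,X):
    c=arm.camera_params(n);K=np.array(c["mtx"]);R=np.array(c["R"]);t=np.array(c["t"])
    p=np.atleast_2d(X)@R.T+t;s=p[:,:2]/p[:,2:];s=s*(1+c["k1"]*(s**2).sum(1,keepdims=True))
    return s*[K[0,0],K[1,1]]+K[:2,2]
def crop(n,p,x0,y0,w,h,k,out):
    cv2.imwrite(out,cv2.resize(p[y0:y0+h,x0:x0+w],None,fx=k,fy=k,interpolation=cv2.INTER_CUBIC))
E
python3 - <<'E'
from h import *
p=cv2.imread("pics/top0.png");crop("top",p,230,135,130,100,6,"pics/c1.png")
p=cv2.imread("pics/side0.png");crop("side",p,220,175,120,90,6,"pics/c2.png")
E
```

```text
(no output)
```

View pics/c1.png

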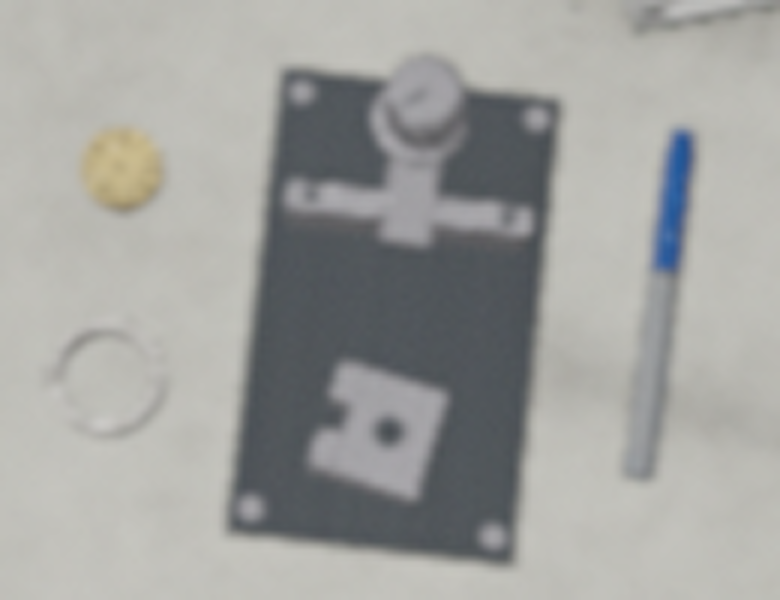

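View pics/c2.png

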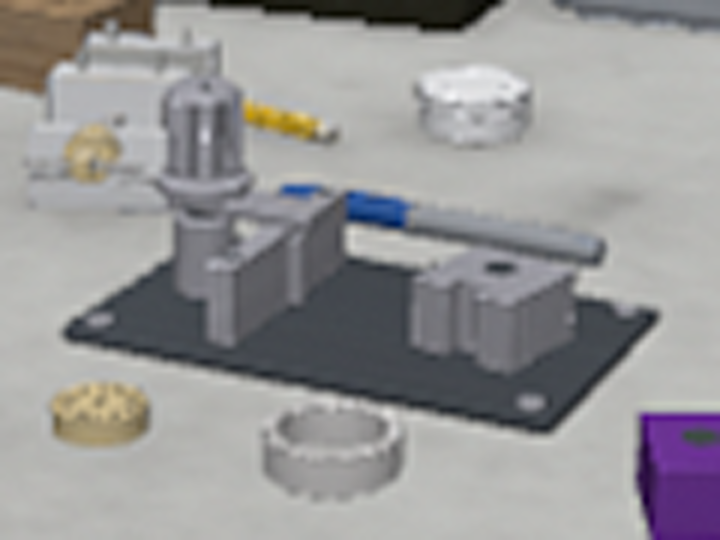

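The crops show a grey block with its groove facing image left (340,415 in the crop), a plate with its fence at the far end, and the strap and cap. Now I measure these.

```bash
python3 - <<'E'
from h import *
p=cv2.imread("pics/top0.png")
hsv=cv2.cvtColor(p,cv2.COLOR_BGR2HSV)
x0,y0,x1,y1=262,140,332,235
g=p[y0:y1,x0:x1].astype(int).mean(2)
# plate: dark
m=np.zeros(p.shape[:2],np.uint8); m[y0:y1,x0:x1]=(g<130)*255
m=cv2.morphologyEx(m,cv2.MORPH_CLOSE,np.ones((3,3)))
cs,_=cv2.findContours(m,cv2.RETR_EXTERNAL,cv2.CHAIN_APPROX_NONE)
c=max(cs,key=cv2.contourArea)
P=onz("top",c.reshape(-1,2),6.)[:,:2].astype(np.float32)
# drop cap region: use robust: rows below fence only for sides
r=cv2.minAreaRect(P);print("plate",r);print(cv2.boxPoints(r))
# subpixel side edges
def edge(axis,lst,lo,hi,th,plane,sign):
    out=[]
    for k in lst:
        line=(p[k,lo:hi] if axis==0 else p[lo:hi,k]).astype(float).mean(1)
        b=line-th; i=np.where((b[:-1]*b[1:]<0)&(np.sign(b[1:]-b[:-1])==sign))[0]
        if len(i)==0: continue
        i=i[0] ; s=lo+i+b[i]/(b[i]-b[i+1]); out.append((s,k) if axis==0 else (k,s))
    return onz("top",out,plane)[:,:2]
def fit(P):
    vx,vy,x,y=cv2.fitLine(P.astype(np.float32),cv2.DIST_HUBER,0,.01,.01).ravel();
    if vx<0:vx,vy=-vx,-vy
    return np.array([x,y]),np.array([vx,vy])
L=fit(edge(0,range(160,218),262,285,140,6,-1)); R=fit(edge(0,range(160,218),310,330,140,6,1))
print("L",L,"R",R, np.degrees([np.arctan2(*L[1][::-1]),np.arctan2(*R[1][::-1])]))
B=fit(edge(1,range(276,310),218,235,140,6,1)); print("B",B,np.degrees(np.arctan2(*B[1][::-1])))
# blank
bm=np.zeros(p.shape[:2],np.uint8); s=p[190:222,276:310].astype(int).mean(2); bm[190:222,276:310]=(s>120)*255
k=8
big=cv2.resize(p[190:222,276:310],None,fx=k,fy=k,interpolation=cv2.INTER_CUBIC).mean(2)
bb=((big>122)*255).astype(np.uint8)
cs,_=cv2.findContours(bb,cv2.RETR_EXTERNAL,cv2.CHAIN_APPROX_NONE);c=max(cs,key=cv2.contourArea).reshape(-1,2)
uv=(c+.5)/k-.5+[276,190]
Q=onz("top",uv,32.)[:,:2].astype(np.float32);r=cv2.minAreaRect(Q);print("blank",r,cv2.boxPoints(r))
for n,z,u in (("strap toe",37,(230+407/6,135+240/6)),("captop",82,(230+427/6,135+90/6)),("spot",32,(230+388/6,135+431/6)),("flange",50,(0,0))):
    print(n,onz("top",[np.array(u)-.4],z))
E
```

```text
plate ((547.572509765625, -23.773815155029297), (105.65402221679688, 177.48826599121094), 84.06721496582031)
[[453.8434   -67.145134]
 [630.38104  -85.490616]
 [641.30164   19.597504]
 [464.76398   37.942986]]
L (array([543.01135 ,  30.332449], dtype=float32), array([ 0.99456865, -0.10408261], dtype=float32)) R (array([551.5144  , -77.705536], dtype=float32), array([ 0.99445105, -0.10520049], dtype=float32)) [-5.974314  -6.0387177]
B (array([458.42435, -17.46411], dtype=float32), array([0.10346634, 0.99463296], dtype=float32)) 84.06118
blank ((499.2679748535156, -16.150068283081055), (42.48065948486328, 41.958648681640625), 72.35597229003906) [[472.8376   -30.03233 ]
 [512.8224   -42.75009 ]
 [525.69836   -2.267807]
 [485.71356   10.449955]]
strap toe [[568.0000295  -26.18776025  37.        ]]
captop [[610.50325253 -30.47282786  82.        ]]
spot [[498.67691879 -19.92880574  32.        ]]
flange [[961.33546242 650.93754115  50.        ]]
```

```bash
cat >> h.py <<'E'
from scipy.spatial.transform import Rotation as Ro
def need(x,y,z,yaw):
    "tool-frame shift + spin (deg) to bring TCP to x,y,z with tool-y heading yaw (mod 180)"
    s=arm.read_state();R=Ro.from_quat(s["ee_rot"]).as_matrix()
    d=R.T@(np.array([x,y,z])-s["position"])
    yn=np.degrees(np.arctan2(R[1,1],R[0,1]));dy=(yaw-yn+90)%180-90
    print("t",round(s["clock"],2),"pos",s["position"].round(1),"yaw",round(yn,2),"tilt",(R[:2,2]*57.3).round(2),"j",np.degrees(s["joints"]).round(0),"F",s["contact_force"].round(1),"T",s["wrist_torque"].round(2),"w",round(s["gripper_width"],1))
    print("need",d.round(1),"spin",round(-dy,1))
E
python3 -c "
from h import *
need(497.5,-21.9,400,-17.6)"
```

```text
t 0.1 pos [ 194.7 -593.7  403.7] yaw 108.14 tilt [-0.04  0.11] j [-57.  22.   0.  -0. -68. -15.] F [-0.3  0.2  0.9] T [-0.    0.02 -0.02] w 85.8
need [-465.8  449.1    4.6] spin -54.3
```

```bash
python3 -m jog '[[[-40,40,4,-6],[-82,80,4,-12],[-124,120,4,-18],[-168,160,4,-24],[-210,202,4,-30]]]' -; python3 -c "
from h import *
need(497.5,-21.9,300,-17.6)"
```

```text
clock: 0.72
position: [331.9, -334.6, 399.9]
ee_rot: [-0.409, 0.912, 0.001, 0.0]
contact_force: [1.8, 0.7, 0.2]
gripper_width: 85.3
t 0.72 pos [ 331.9 -334.6  399.9] yaw 138.32 tilt [-0.05  0.12] j [-25.   7. -21.  -0. -62. -16.] F [1.8 0.7 0.2] T [-0.05 -0.08  0.02] w 85.3
need [-343.6   84.1  100.4] spin -24.1
```

```bash
python3 -m jog '[[[-57,14,10,-5],[-114,28,30,-10],[-171,42,50,-15],[-228,56,70,-20],[-285,70,90,-24]]]' -; python3 -c "
from h import *
need(497.5,-21.9,240,-17.6)"
```

```text
clock: 1.35
position: [469.4, -73.2, 309.7]
ee_rot: [-0.591, 0.807, 0.001, 0.0]
contact_force: [0.6, -0.3, -0.1]
gripper_width: 85.3
t 1.35 pos [469.4 -73.2 309.7] yaw 162.48 tilt [-0.04  0.12] j [ 11.  13. -28.  -0. -49. -28.] F [ 0.6 -0.3 -0.1] T [-0.05 -0.06  0.03] w 85.3
need [-57.2 -11.4  69.8] spin 0.1
```

```bash
python3 -m jog '[[[-29,-6,20,0],[-57,-11,40,0],[-57,-11,60,0],[-57,-11,70,0],[-57,-11,70,0]]]' -; python3 - <<'E'
from h import *
need(497.5,-21.9,181,-17.6)
p,d=arm.get_image("top");crop("t",p,230,125,140,105,5.5,"pics/a1.png")
p,d=arm.get_image("side");crop("t",p,220,145,140,105,5.5,"pics/a2.png")
E
```

```text
clock: 1.98
position: [496.7, -22.2, 239.2]
ee_rot: [-0.591, 0.807, 0.001, -0.001]
contact_force: [-0.2, 0.2, -0.4]
gripper_width: 85.3
t 1.98 pos [496.7 -22.2 239.2] yaw 162.46 tilt [-0.14  0.09] j [ 16.  21. -29.  -0. -40. -34.] F [-0.2  0.2 -0.4] T [ 0.02 -0.   -0.02] w 85.3
need [-0.5 -0.8 58.2] spin 0.1
```

View pics/a1.png

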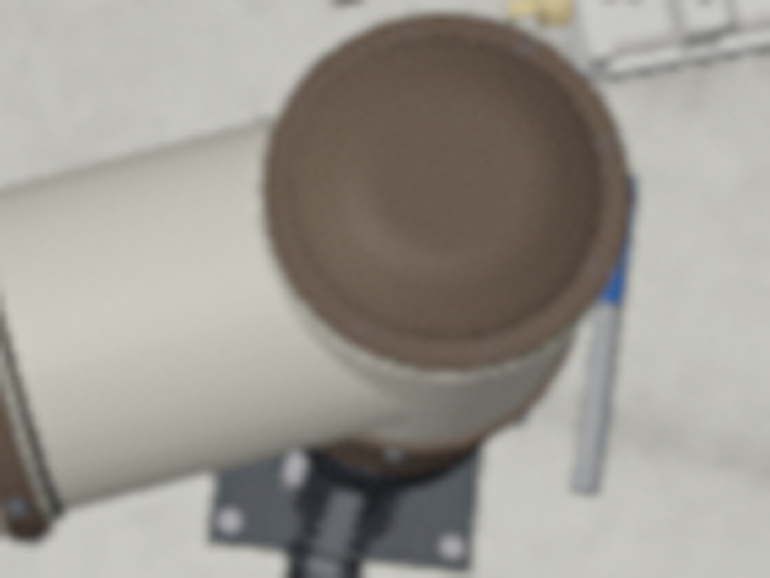

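View pics/a2.png

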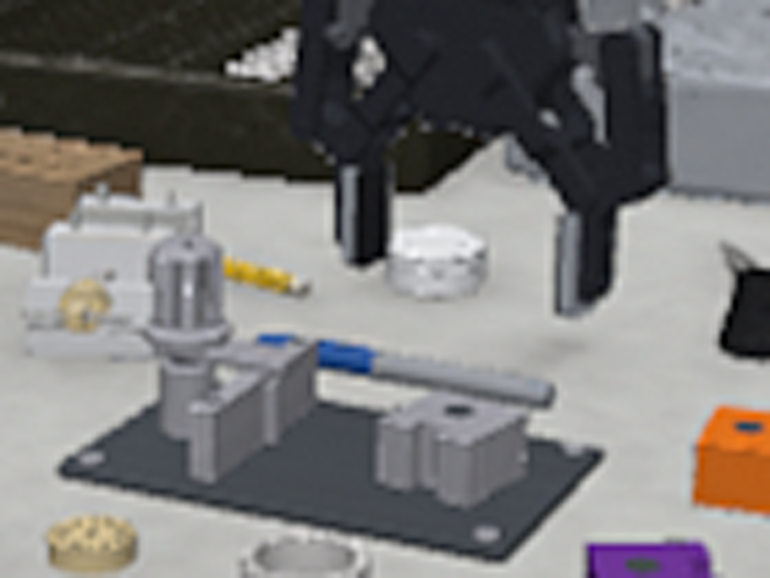

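The top view is blocked by the wrist. The side view shows the open jaws straddling the blank (455,440 in the crop) along the right direction. Descending.

```bash
python3 -m jog '[[[0,-1,18,0],[-0.5,-1,36,0],[-0.5,-1,50,0],[-0.5,-1,58,0],[-0.5,-1,58,0]]]' - && python3 -m jog '[[[0,0,0,0],[0,0,0,0],[0,0,0,0],[0,0,0,0],[0,0,0,0]]]' 34;  python3 - <<'E'
from h import *
need(497.5,-21.9,181,-17.6)
p,d=arm.get_image("side");crop("t",p,220,145,140,105,5.5,"pics/a3.png")
E
```

```text
clock: 2.7
position: [498.3, -22.1, 182.1]
ee_rot: [-0.591, 0.807, 0.001, 0.0]
contact_force: [-0.0, -0.3, 0.9]
gripper_width: 85.3
clock: 3.32
position: [498.5, -22.0, 182.8]
ee_rot: [-0.591, 0.807, 0.001, 0.001]
contact_force: [-1.1, 0.3, 6.1]
gripper_width: 39.1
t 3.33 pos [498.5 -22.  182.8] yaw 162.47 tilt [0.03 0.12] j [ 16.  26. -32.  -0. -32. -33.] F [-1.1  0.3  6.1] T [ 0.21  0.47 -0.01] w 39.1
need [0.2 1.  1.8] spin 0.1
```

View pics/a3.png

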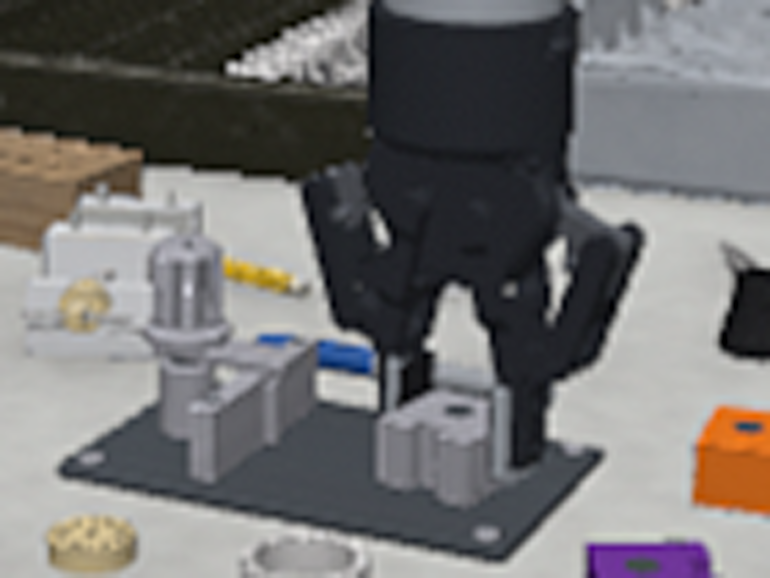

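Gripped at 39 mm. I'll lift 3 mm and turn clockwise by 78.4° in total.

```bash
python3 -m jog '[[[0,0,-3,0],[0,0,-4,8],[0,0,-4,18],[0,0,-4,28],[0,0,-4,38]]]' - && python3 -m jog '[[[0,0,0,10],[0,0,0,20],[0,0,0,30],[0,0,0,40.4],[0,0,0,40.4]]]' -;  python3 - <<'E'
from h import *
need(503.8,-19.1,185,84)
p,d=arm.get_image("side");crop("t",p,220,145,140,105,5.5,"pics/a4.png")
E
```

```text
clock: 4.0
position: [498.1, -22.1, 186.3]
ee_rot: [-0.293, 0.956, 0.001, -0.0]
contact_force: [-1.5, -0.3, -2.5]
gripper_width: 38.9
clock: 4.62
position: [497.8, -22.2, 185.9]
ee_rot: [0.054, 0.999, 0.001, -0.001]
contact_force: [-0.1, 0.3, -2.4]
gripper_width: 38.9
t 4.62 pos [497.8 -22.2 185.9] yaw 83.82 tilt [-0.11  0.1 ] j [  16.   26.  -32.   -0.  -32. -112.] F [-0.1  0.3 -2.4] T [-0.    0.   -0.02] w 38.9
need [-5.7  3.7  0.9] spin -0.2
```

View pics/a4.png

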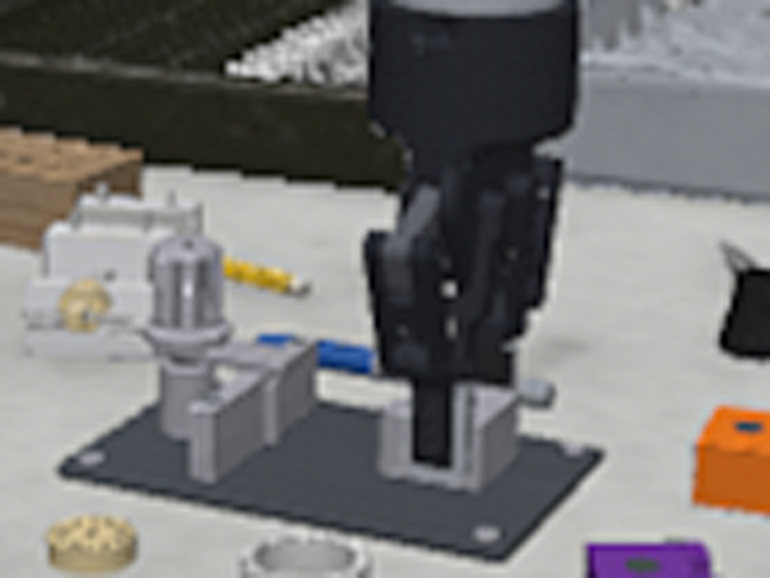

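The blank is about 3 mm up, square, with its groove toward the fence. Moving most of the way.

```bash
python3 -m jog '[[[-10,3.7,0,-0.2],[-22,3.7,1,-0.2],[-34,3.7,2,-0.2],[-42,3.7,2,-0.2],[-42,3.7,2,-0.2]]]' - ;  python3 - <<'E'
from h import *
need(550.0,-24,183,84)
p,d=arm.get_image("side");crop("t",p,230,165,110,80,7,"pics/a5.png")
p,d=arm.get_image("top");crop("t",p,230,125,140,105,5.5,"pics/a5t.png")
E
```

```text
clock: 5.3
position: [540.6, -23.1, 183.7]
ee_rot: [0.052, 0.999, 0.001, -0.001]
contact_force: [0.2, 0.1, -2.4]
gripper_width: 39.0
t 5.3 pos [540.6 -23.1 183.7] yaw 84.06 tilt [-0.08  0.1 ] j [  15.   29.  -26.   -0.  -35. -110.] F [ 0.2  0.1 -2.4] T [ 0.01  0.01 -0.06] w 39.0
need [-9.4  0.1  0.7] spin 0.1
```

View pics/a5.png

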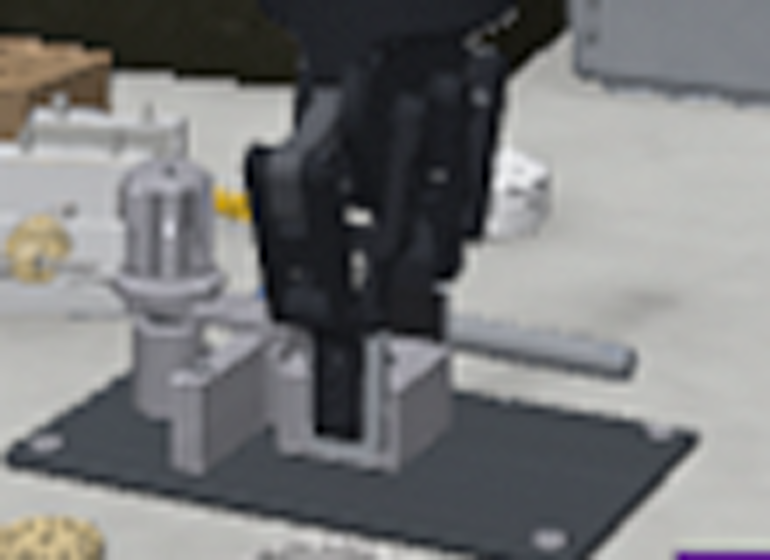

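```bash
python3 -m jog '[[[-2,0,0,0],[-4,0,0,0],[-6,0,0,0],[-8,0,0,0],[-8,0,0,0]]]' - ;  python3 - <<'E'
from h import *
need(550.0,-24,183,84)
E
```

```text
clock: 6.02
position: [547.8, -23.9, 183.7]
ee_rot: [0.052, 0.999, 0.001, -0.001]
contact_force: [-0.2, 0.0, -2.5]
gripper_width: 38.9
t 6.03 pos [547.8 -23.9 183.7] yaw 84.06 tilt [-0.13  0.1 ] j [  14.   30.  -25.   -0.  -36. -110.] F [-0.2  0.  -2.5] T [-0.01 -0.05 -0.02] w 38.9
need [-2.2  0.1  0.7] spin 0.1
```

No contact yet. Creeping on.

```bash
python3 -m jog '[[[-0.7,0,0,0],[-1.4,0,0,0],[-2,0,0,0],[-2.6,0,0,0],[-3,0,0,0]]]' - ;  python3 - <<'E'
from h import *
need(550.0,-24,183,84)
p,d=arm.get_image("side");crop("t",p,230,165,110,80,7,"pics/a6.png")
E
```

```text
clock: 6.65
position: [550.9, -24.2, 183.7]
ee_rot: [0.052, 0.999, 0.001, -0.001]
contact_force: [-1.0, -0.0, -2.7]
gripper_width: 38.8
t 6.65 pos [550.9 -24.2 183.7] yaw 84.06 tilt [-0.14  0.1 ] j [  14.   30.  -24.   -0.  -36. -110.] F [-1.  -0.  -2.7] T [ 0.04  0.03 -0.02] w 38.8
need [0.9 0.1 0.7] spin 0.1
```

View pics/a6.png

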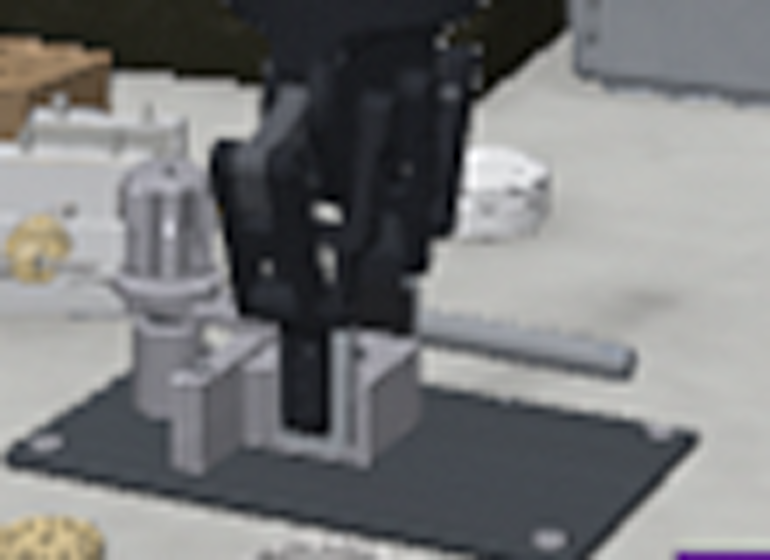

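The blank is almost at the fence, with a hairline gap near (245,400) in the crop and no contact force yet.

```bash
python3 -m jog '[[[-0.5,0,0,0],[-1,0,0,0],[-1.5,0,0,0],[-2,0,0,0],[-2,0,0,0]]]' - ;  python3 - <<'E'
from h import *
need(550.0,-24,183,84)
E
```

```text
clock: 7.32
position: [551.9, -24.5, 183.3]
ee_rot: [0.052, 0.999, 0.001, -0.003]
contact_force: [-5.1, 2.0, -0.8]
gripper_width: 38.6
t 7.33 pos [551.9 -24.5 183.3] yaw 84.04 tilt [-0.32  0.08] j [  14.   30.  -24.   -0.  -36. -110.] F [-5.1  2.  -0.8] T [ 0.5   1.26 -0.  ] w 38.6
need [1.9 0.3 0.4] spin 0.0
```

Contact with the fence (−5 N). I'll lower the blank to the plate while keeping a light push.

```bash
python3 -m jog '[[[0,0,0.5,0],[-0.5,0,1,0],[-1,0,1.5,0],[-1,0,1.5,0],[-1,0,1.5,0]]]' - ;  python3 - <<'E'
from h import *
need(550.0,-24,183,84)
E
```

```text
clock: 7.95
position: [552.2, -24.5, 182.9]
ee_rot: [0.052, 0.999, 0.0, -0.004]
contact_force: [-8.1, 2.5, 8.7]
gripper_width: 38.9
t 7.95 pos [552.2 -24.5 182.9] yaw 84.04 tilt [-0.42  0.07] j [  14.   30.  -24.   -0.  -36. -110.] F [-8.1  2.5  8.7] T [0.81 2.06 0.02] w 38.9
need [ 2.2  0.3 -0.1] spin 0.0
```

```bash
python3 -m jog '[[[0,0,0,0],[0,0,0,0],[0,0,0,0],[0,0,0,0],[0,0,0,0]]]' 60 ;  python3 - <<'E'
from h import *
need(550.0,-24,183,84)
p,d=arm.get_image("side");crop("t",p,230,165,110,80,7,"pics/a7.png")
E
```

```text
clock: 8.57
position: [552.3, -24.5, 182.9]
ee_rot: [0.052, 0.999, 0.0, -0.004]
contact_force: [0.5, -0.4, 0.8]
gripper_width: 60.0
t 8.57 pos [552.3 -24.5 182.9] yaw 84.04 tilt [-0.41  0.07] j [  14.   30.  -24.   -0.  -36. -110.] F [ 0.5 -0.4  0.8] T [-0.07 -0.01 -0.03] w 60.0
need [ 2.3  0.3 -0.1] spin 0.0
```

View pics/a7.png

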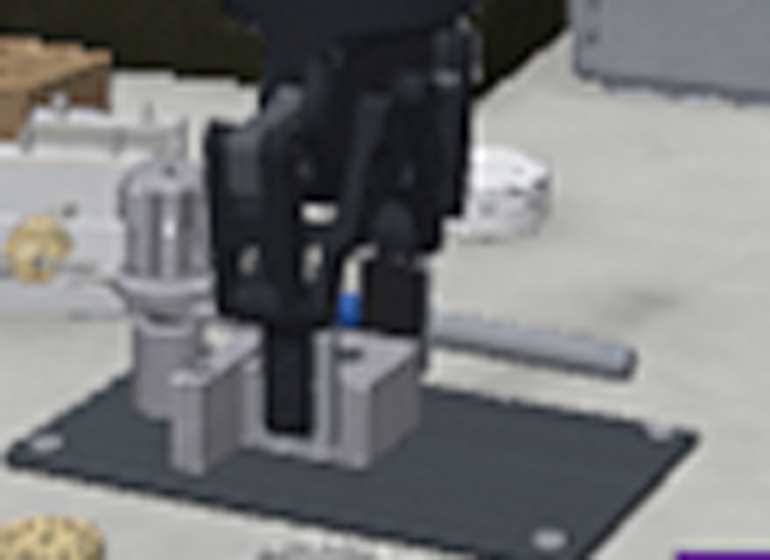

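The fingers have opened and the blank looks against the fence. I'll go up and back for a clear top view.

```bash
python3 -m jog '[[[0,0,-20,0],[0,0,-55,0],[0,0,-95,0],[10,0,-120,0],[45,0,-130,0]]]' - && python3 -m jog '[[[30,0,0,0],[60,0,0,0],[90,0,0,0],[120,0,0,0],[125,0,0,0]]]' - ;  python3 - <<'E'
from h import *
need(610.5,-30.4,285,84)
p,d=arm.get_image("side");cv2.imwrite("pics/s8.png",p);crop("t",p,230,165,110,80,7,"pics/a8.png")
p,d=arm.get_image("top");cv2.imwrite("pics/t8.png",p);crop("t",p,230,135,130,100,6,"pics/a8t.png")
E
```

```text
clock: 9.25
position: [509.3, -19.8, 314.9]
ee_rot: [0.052, 0.999, 0.001, -0.002]
contact_force: [-0.0, 0.3, -0.8]
gripper_width: 59.9
clock: 9.88
position: [383.4, -7.0, 315.4]
ee_rot: [0.052, 0.999, 0.001, -0.002]
contact_force: [0.5, -0.6, 0.8]
gripper_width: 60.5
t 9.88 pos [383.4  -7.  315.4] yaw 84.07 tilt [-0.17  0.12] j [  24.    4.  -39.   -0.  -48. -119.] F [ 0.5 -0.6  0.8] T [ 0.   -0.09  0.06] w 60.5
need [-2.284e+02  2.000e-01  2.960e+01] spin 0.1
```

View pics/a8.png

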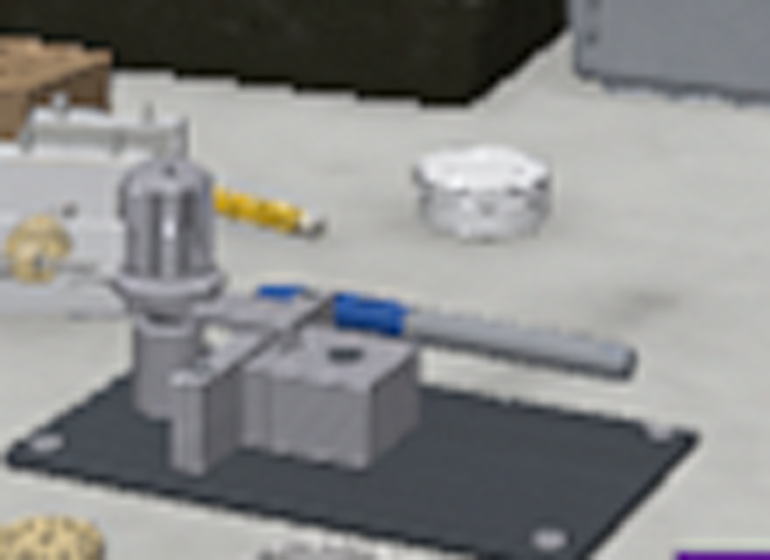

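View pics/a8t.png

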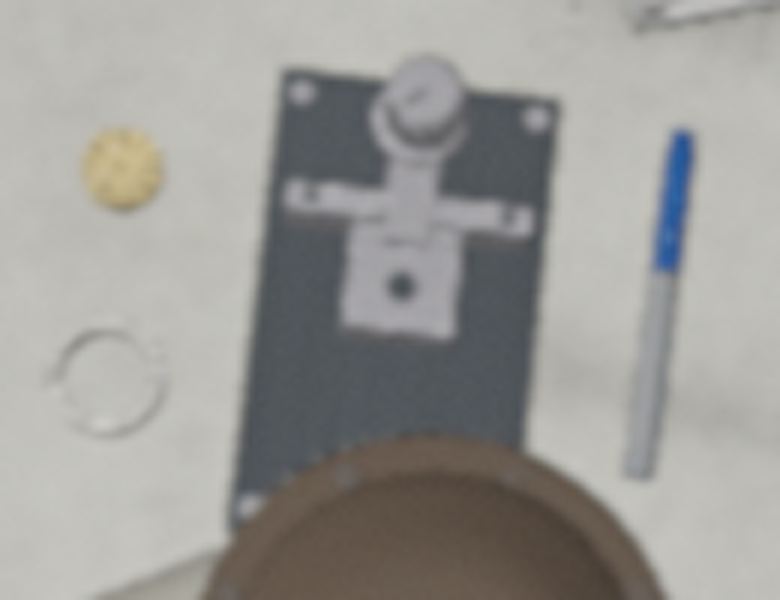

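Both views show the blank square against the fence under the strap, with the spot at (400,287) in the top crop. Checking in numbers.

```bash
python3 - <<'E'
from h import *
p=cv2.imread("pics/t8.png")
a=np.radians(-6);e=np.array([np.cos(a),np.sin(a)]);n=np.array([-e[1],e[0]])
u=onz("top",[np.array((230+400/6,135+287/6))-.4],32)[0,:2];print("spot",u@e,u@n)
u=onz("top",[np.array((230+388/6,135+431/6))-.4],32)[0,:2]
# rear edge of blank, columns
seat=np.array([555.5,33.6])
k=8;big=cv2.resize(p[165:197,280:312],None,fx=k,fy=k,interpolation=cv2.INTER_CUBIC).mean(2)
bb=((big>122)*255).astype(np.uint8);bb[:8*k]=0
cs,_=cv2.findContours(bb,cv2.RETR_EXTERNAL,cv2.CHAIN_APPROX_NONE);c=max(cs,key=cv2.contourArea).reshape(-1,2)
uv=(c+.5)/k-.5+[280,165]
uv=uv[uv[:,1]>175.5]
Q=onz("top",uv,32.)[:,:2];q=np.c_[Q@e,Q@n]-seat
print("extent rel seat",q.min(0),q.max(0),)
r=q[(q[:,0]<q[:,0].min()+4)&(abs(q[:,1])<16)];v=cv2.fitLine(r.astype(np.float32),cv2.DIST_HUBER,0,.01,.01).ravel();print("rear edge dir",v, r.mean(0))
# expected image of front top corners of blank
for X in ([-20,20,32],[-20,-20,32],[-20,20,6],[-20,-20,6],[0,0,32],[55,0,83]):
    w=e*(seat[0]+X[0])+n*(seat[1]+X[1]);print(X,(( proj("top",[[*w,X[2]]])+.5-[230,135])*6).round(0),((proj("side",[[*w,X[2]]])+.5-[230,165])*7).round(0))
E
```

```text
spot 551.1654544414822 33.80770857038665
extent rel seat [-21.75611075 -21.16055011] [13.49645753 21.28781829]
rear edge dir [ 1.0603901e-02  9.9994379e-01 -2.1069729e+01  3.8989830e+00] [-21.14355146   0.03490005]
[-20, 20, 32] [[342. 323.]] [[361. 387.]]
[-20, -20, 32] [[451. 336.]] [[417. 344.]]
[-20, 20, 6] [[340. 337.]] [[360. 470.]]
[-20, -20, 6] [[446. 350.]] [[416. 425.]]
[0, 0, 32] [[402. 276.]] [[328. 355.]]
[55, 0, 83] [[428.  89.]] [[163. 165.]]
```

The rear edge is within about 1 mm and 0.01 rad of its expected place: the blank is home. Now to the cap, while winding the wrist back (spin −) to gain clockwise travel.

```bash
python3 -m jog '[[[-45,0,0,-10],[-90,0,0,-20],[-135,0,0,-30],[-180,0,0,-40],[-228,0,0,-50]]]' - && python3 -m jog '[[[0,0,0,-10],[0,0,0,-20],[0,0,0,-30],[0,0,0,-40],[0,0,0,-50]]]' - &&  python3 -m jog '[[[0,0,0,-10],[0,0,0,-20],[0,0,0,-30],[0,0,0,-40],[0,0,0,-50]]]' - && python3 -m jog '[[[0,0,0,-10],[0,0,0,-20],[0,0,0,-30],[0,0,0,-36],[0,0,0,-36]]]' -;  python3 - <<'E'
from h import *
need(610.5,-30.4,270,84)
p,d=arm.get_image("side");crop("t",p,200,105,140,105,5.5,"pics/a9.png")
E
```

```text
clock: 10.6
position: [614.5, -30.8, 314.5]
ee_rot: [-0.378, 0.926, 0.001, -0.0]
contact_force: [1.1, 0.1, -0.4]
gripper_width: 59.7
clock: 11.22
position: [615.7, -31.2, 313.8]
ee_rot: [0.735, -0.678, -0.001, -0.0]
contact_force: [-0.4, 0.5, 0.1]
gripper_width: 60.0
clock: 11.85
position: [617.0, -31.5, 313.1]
ee_rot: [0.954, -0.301, -0.001, -0.0]
contact_force: [0.0, 1.3, 0.3]
gripper_width: 60.3
clock: 12.48
position: [618.0, -31.8, 312.4]
ee_rot: [1.0, 0.008, -0.001, -0.0]
contact_force: [-0.3, -0.4, -0.1]
gripper_width: 59.9
t 12.47 pos [618.  -31.8 312.4] yaw -89.09 tilt [-0.1   0.05] j [ 12.  26.  -8.  -0. -57.  79.] F [-0.3 -0.4 -0.1] T [0.02 0.05 0.05] w 59.9
need [-7.4 -1.5 42.4] spin 6.9
```

View pics/a9.png

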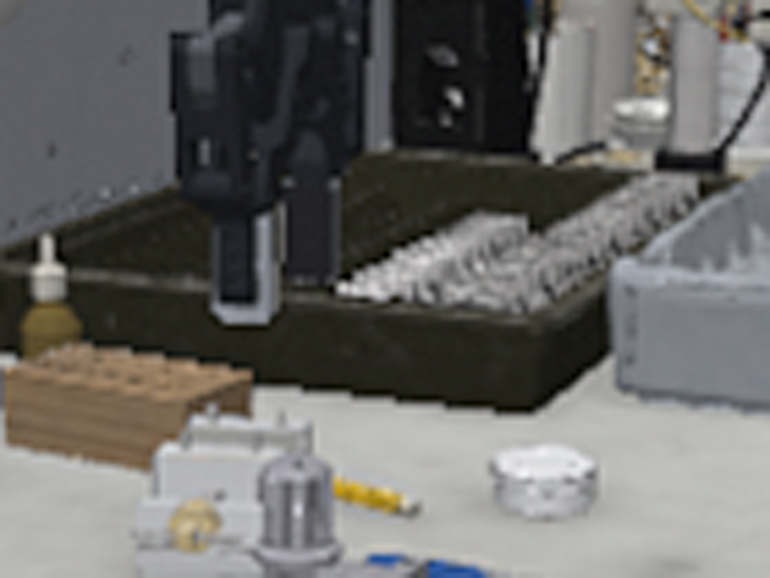

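```bash
python3 -m jog '[[[-4,-0.8,10,0],[-7.4,-1.5,24,0],[-7.4,-1.5,36,0],[-7.4,-1.5,42,0],[-7.4,-1.5,42,0]]]' -;  python3 - <<'E'
from h import *
need(610.5,-30.4,229,84)
p,d=arm.get_image("side");crop("t",p,210,125,120,90,6,"pics/a10.png")
E
```

```text
clock: 13.15
position: [610.3, -30.3, 269.8]
ee_rot: [1.0, 0.008, -0.001, -0.0]
contact_force: [-0.1, -0.4, -0.3]
gripper_width: 60.2
t 13.15 pos [610.3 -30.3 269.8] yaw -89.12 tilt [-0.17  0.04] j [ 12.  28. -11.  -0. -51.  79.] F [-0.1 -0.4 -0.3] T [ 0.04 -0.03  0.02] w 60.2
need [ 0.3  0.1 40.8] spin 6.9
```

View pics/a10.png

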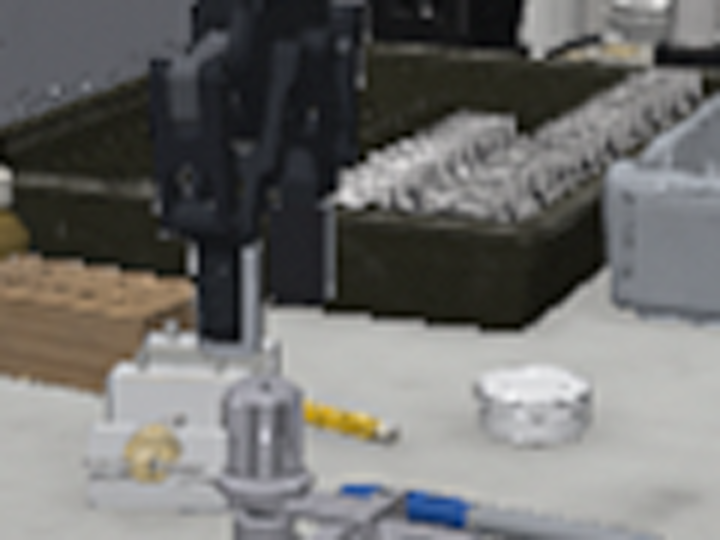

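The side view shows the cap at (265,430) centred between and below the jaws (240 to 310). Descending and closing.

```bash
python3 -m jog '[[[0,0,12,0],[0.3,0,24,0],[0.3,0,34,0],[0.3,0,41,0],[0.3,0,41,0]]]' - && python3 -m jog '[[[0,0,0,0],[0,0,0,0],[0,0,0,0],[0,0,0,0],[0,0,0,0]]]' 20;  python3 - <<'E'
from h import *
need(610.5,-30.4,229,84)
p,d=arm.get_image("side");crop("t",p,210,125,120,90,6,"pics/a11.png")
E
```

```text
clock: 13.82
position: [610.6, -30.3, 228.6]
ee_rot: [1.0, 0.008, -0.002, -0.0]
contact_force: [0.9, 0.1, -0.1]
gripper_width: 60.6
clock: 14.45
position: [610.7, -30.3, 229.1]
ee_rot: [1.0, 0.008, -0.001, -0.0]
contact_force: [-0.7, 0.3, 2.7]
gripper_width: 26.2
t 14.45 pos [610.7 -30.3 229.1] yaw -89.11 tilt [-0.14  0.03] j [ 12.  31. -13.  -0. -46.  79.] F [-0.7  0.3  2.7] T [ 0.02  0.15 -0.04] w 26.2
need [-0.2  0.1  0.1] spin 6.9
```

View pics/a11.png

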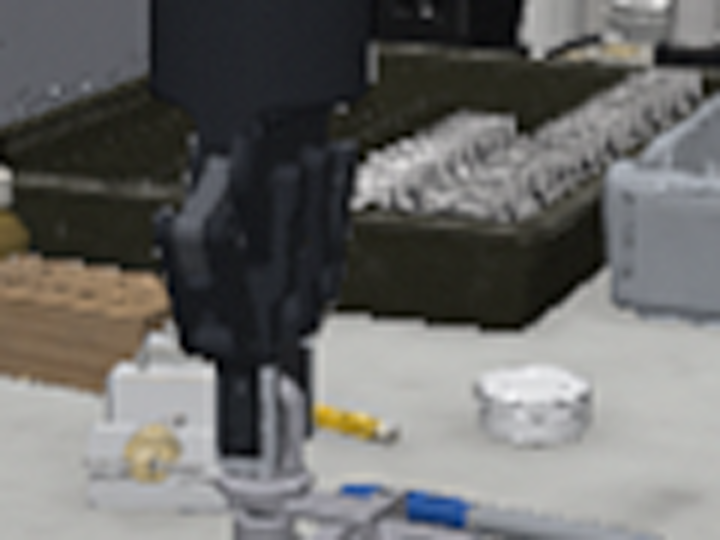

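The cap is gripped on its barrel (26.2 mm). Screwing down clockwise, following the thread (0.83 mm per 50°).

```bash
python3 -m jog '[[[0,0,0.2,10],[0,0,0.3,20],[0,0,0.5,30],[0,0,0.7,40],[0,0,0.8,50]]]' - ;python3 -c "
from h import *
need(610.7,-30.3,228.3,84)"
python3 -m jog '[[[0,0,0.2,10],[0,0,0.3,20],[0,0,0.5,30],[0,0,0.7,40],[0,0,0.7,50]]]' - ;python3 -c "
from h import *
need(610.7,-30.3,227.5,84)"
```

```text
clock: 15.12
position: [610.8, -29.9, 228.3]
ee_rot: [0.908, -0.418, -0.001, -0.0]
contact_force: [0.9, 1.2, 1.7]
gripper_width: 26.3
t 15.12 pos [610.8 -29.9 228.3] yaw -139.42 tilt [-0.1   0.06] j [ 12.  31. -13.  -0. -46.  28.] F [0.9 1.2 1.7] T [0.55 0.05 0.02] w 26.3
need [ 0.2  0.4 -0. ] spin -43.4
clock: 15.75
position: [611.2, -29.7, 227.5]
ee_rot: [-0.645, 0.764, 0.001, 0.0]
contact_force: [0.8, 0.1, 0.6]
gripper_width: 26.2
t 15.75 pos [611.2 -29.7 227.5] yaw 170.28 tilt [-0.01  0.08] j [ 12.  31. -13.  -0. -46. -22.] F [0.8 0.1 0.6] T [ 0.06 -0.43  0.09] w 26.2
need [0.7 0.4 0. ] spin 86.3
```

```bash
python3 -m jog '[[[0,0,0.1,5],[0,0,0.2,10],[0,0,0.3,15],[0,0,0.3,20],[0,0,0.3,20]]]' - ;python3 -c "
from h import *
need(610.7,-30.3,227.2,84)"
python3 -m jog '[[[0,0,0.1,5],[0,0,0.2,10],[0,0,0.2,15],[0,0,0.2,15],[0,0,0.2,15]]]' - ;python3 -c "
from h import *
need(610.7,-30.3,227,84)"
```

```text
clock: 16.38
position: [611.4, -29.7, 227.2]
ee_rot: [-0.502, 0.865, 0.001, 0.001]
contact_force: [0.5, -0.5, 0.3]
gripper_width: 26.1
t 16.38 pos [611.4 -29.7 227.2] yaw 150.32 tilt [0.03 0.09] j [ 12.  31. -13.  -0. -46. -42.] F [ 0.5 -0.5  0.3] T [-0.16 -0.25  0.  ] w 26.1
need [ 0.9  0.3 -0. ] spin 66.3
clock: 17.0
position: [611.5, -29.9, 226.9]
ee_rot: [-0.387, 0.922, 0.0, 0.0]
contact_force: [0.3, -3.0, 0.1]
gripper_width: 26.6
t 17.0 pos [611.5 -29.9 226.9] yaw 135.54 tilt [0.03 0.04] j [ 12.  31. -14.  -0. -46. -57.] F [ 0.3 -3.   0.1] T [-0.88 -0.31  0.99] w 26.6
need [ 0.8  0.3 -0.1] spin 51.5
```

The torque jumped to 0.99 N m after 135°, which looks like the stop. One small confirming push.

```bash
python3 -m jog '[[[0,0,0,2],[0,0,0,4],[0,0,0,5],[0,0,0,5],[0,0,0,5]]]' - ;python3 -c "
from h import *
need(610.7,-30.3,227,84)"
```

```text
clock: 17.62
position: [612.2, -29.2, 227.1]
ee_rot: [-0.346, 0.938, 0.0, 0.002]
contact_force: [3.8, 3.0, -2.7]
gripper_width: 26.5
t 17.62 pos [612.2 -29.2 227.1] yaw 130.45 tilt [0.21 0.13] j [ 12.  31. -13.  -0. -46. -62.] F [ 3.8  3.  -2.7] T [ 0.98 -1.46  0.3 ] w 26.5
need [1.9 0.2 0.1] spin 46.5
```

The fingers slipped about 5° and drifted 1.5 mm off the axis. I'll regrip centred and check the stop again cleanly.

```bash
python3 -m jog '[[[0,0,0,0],[0,0,0,0],[1.9,0.2,0,0],[1.9,0.2,0,0],[1.9,0.2,0,0]]]' 42 ;python3 -c "
from h import *
need(610.7,-30.3,227,84)"
python3 -m jog '[[[0,0,0,0],[0,0,0,0],[0,0,0,0],[0,0,0,0],[0,0,0,0]]]' 20 ;python3 -c "
from h import *
need(610.7,-30.3,227,84)"
```

```text
clock: 18.25
position: [610.5, -30.5, 227.1]
ee_rot: [-0.346, 0.938, 0.0, 0.002]
contact_force: [0.1, 0.2, 0.1]
gripper_width: 42.0
t 18.25 pos [610.5 -30.5 227.1] yaw 130.43 tilt [0.19 0.13] j [ 12.  31. -14.  -0. -45. -62.] F [0.1 0.2 0.1] T [-0.04  0.05  0.01] w 42.0
need [-0.2  0.   0.1] spin 46.4
clock: 18.88
position: [610.6, -30.5, 227.3]
ee_rot: [-0.346, 0.938, 0.0, 0.002]
contact_force: [-1.5, -0.4, 2.3]
gripper_width: 26.3
t 18.88 pos [610.6 -30.5 227.3] yaw 130.43 tilt [0.2  0.12] j [ 12.  31. -14.  -0. -45. -62.] F [-1.5 -0.4  2.3] T [-0.15  0.16  0.03] w 26.3
need [-0.2  0.1  0.3] spin 46.4
```

```bash
python3 -m jog '[[[0,0,0,1],[0,0,0,2],[0,0,0,3],[0,0,0,3],[0,0,0,3]]]' - ;python3 -c "
from h import *
need(610.6,-30.5,227,84)"
```

```text
clock: 19.5
position: [610.6, -30.6, 227.3]
ee_rot: [-0.321, 0.947, 0.0, 0.002]
contact_force: [-0.3, -4.3, 1.7]
gripper_width: 26.2
t 19.5 pos [610.6 -30.6 227.3] yaw 127.49 tilt [0.19 0.09] j [ 12.  31. -14.  -0. -45. -65.] F [-0.3 -4.3  1.7] T [-0.86  0.22  1.13] w 26.2
need [-0.1  0.1  0.3] spin 43.5
```

The stop is confirmed: 1.13 N m within 3°. Backing off about 92°, which is 90° plus about 2° of pad wind-up, and rising 1.5 mm.

```bash
python3 -m jog '[[[0,0,-0.1,-8],[0,0,-0.3,-18],[0,0,-0.4,-28],[0,0,-0.6,-38],[0,0,-0.8,-46]]]' - ;python3 -c "
from h import *
need(610.6,-30.5,228.8,219.5)"
```

```text
clock: 20.12
position: [610.5, -30.6, 228.1]
ee_rot: [-0.666, 0.746, -0.0, 0.002]
contact_force: [0.2, -0.2, 2.4]
gripper_width: 26.0
t 20.12 pos [610.5 -30.6 228.1] yaw 173.51 tilt [0.2  0.17] j [ 12.  31. -14.  -0. -46. -19.] F [ 0.2 -0.2  2.4] T [-0.28  0.23 -0.05] w 26.0
need [-0.1 -0.1 -0.7] spin -46.0
```

```bash
python3 -m jog '[[[0,0,-0.2,-10],[0,0,-0.3,-20],[0,0,-0.5,-30],[0,0,-0.7,-40],[0,0,-0.7,-46]]]' - ;python3 -m jog '[[[0,0,0,0],[0,0,0,0],[0,0,0,0],[0,0,0,0],[0,0,0,0]]]' -; python3 - <<'E'
from h import *
need(610.6,-30.5,228.8,219.5)
p,d=arm.get_image("side");cv2.imwrite("pics/s12.png",p);crop("t",p,220,150,120,95,6,"pics/a12.png")
E
```

```text
clock: 20.75
position: [610.4, -30.7, 228.8]
ee_rot: [0.904, -0.427, 0.001, -0.003]
contact_force: [0.1, -2.0, 3.0]
gripper_width: 26.2
clock: 21.38
position: [610.4, -30.7, 228.9]
ee_rot: [0.904, -0.427, 0.001, -0.003]
contact_force: [-0.6, -1.3, 2.1]
gripper_width: 26.2
t 21.38 pos [610.4 -30.7 228.9] yaw -140.55 tilt [0.21 0.23] j [ 12.  31. -14.  -0. -46.  27.] F [-0.6 -1.3  2.1] T [-0.67  0.2  -0.02] w 26.2
need [-0.  -0.3  0.1] spin -0.1
```

View pics/a12.png

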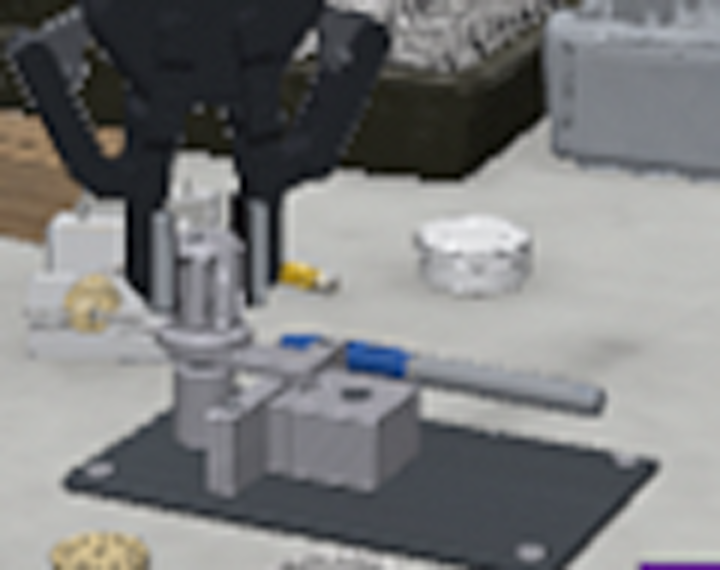

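The side view shows the cap held between both pads (160 to 265, 270), the blank square at the fence, and the ring, disc and pen in place. A quick comparison with the earlier image, then hand in.

```bash
python3 - <<'E'
from h import *
a=cv2.imread("pics/s8.png").astype(int);b=cv2.imread("pics/s12.png").astype(int);z=cv2.imread("pics/side0.png").astype(int)
print("blank diff",abs(a-b)[216:236,262:292].mean(), "bystanders vs start",abs(z-b)[236:262,225:295].mean(),abs(z-b)[206:222,285:325].mean())
print(arm.job_done())
E
```

```text
blank diff 1.0116666666666667 bystanders vs start 2.663919413919414 11.358333333333333
the job is handed in; nothing more can be done
None
```

I seated the blank, screwed the cap to its stop, backed it off a quarter turn and handed in at about 21 s, still gripping the cap.

- **Blank:** I turned it about 78° clockwise, slid it under the strap and set it on the plate. It pressed on the fence with about 8 N before I let go. From above, its rear edge was within about 1 mm and 0.01 rad of its place. The picture around it did not change while I worked the cap.
- **Cap:** It turned about 135° clockwise until the torque jumped to 1 N m. The fingers then slipped about 5° and drifted 1.5 mm off the axis, so I regripped on centre. A clean second push gave 1.13 N m within 3°, which confirmed the stop. I then backed off 92° at the tool, about 90° at the cap once roughly 2° of pad wind-up is allowed for. The quarter turn comes from the tool's turn, because the gripper hid the line on the cap.
- **At the end:** The fingers held the cap at 26.2 mm opening and were still. I had no direct reading of the grip force.
- **Bystanders:** The ring and disc area matched the start picture. The pen area differed more (11 grey levels). I put that down to the crop including the blank's starting place, since the pen looks unmoved in the last picture, but I did not measure it separately.

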